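# Load two battery packs into a spring-loaded charging rack

## Robot

A 7-joint arm with a two-finger parallel gripper is mounted at the origin on the work surface. World frame = base frame: x ahead of the robot, y to its left, z up, the work surface at z = 0. Lengths are in m, angles in rad, forces in N, time in s.
With the tool pointing down it reaches from about 0.4 to 0.85 m from the base axis. Payload 4.5 kg.
Tool frame: the origin (TCP) lies on the centre line of the jaws, within the pads' length; the fingertips stand env.tcp_to_tips ahead of it and the grasp point (between the pads) lies 2 mm behind it (env.tcp_to_tips is the distance from the TCP to the fingertips, in m); z points along the fingers, y is the direction in which the jaws open and shut (so a half turn about z gives the same grasp; the last joint's range is limited). The gripper opens to 88 mm and grips with 3 to 60 N. Pads are 18 mm wide; open, the fingers measure 123 mm over their backs; the gripper's body (75 mm by 187 mm) begins 45 mm behind the grasp point.
Start: joints at [0.034, 0.689, -0.195, 1.565, 0.157, 0.902, -0.215], TCP at [0.625, 0, 0.256] pointing down, gripper open.
Joint ranges: [-3.01, 3.01], [-0.46, 2.08], [-1.47, 1.51], [0.13, 2.56], [-1, 4.14], [0.04, 2.09], [-2.66, 2.66]. Speed limits (rad/s): [2.57, 2.57, 3.14, 3.14, 3.14, 3.14, 3.14].

## Interface

Orientations are given as a rotation vector (axis times angle).
In Python, from station import env, cams gives the robot as it stands. The module is installed in compiled form; this text tells all that it offers.
- The arm moves only by the tool arm_command, never from a script. Its argument "targets" is a list of rows, each a list of 3 entries, a list of its own where there are three numbers: the shift along the tool's x, y, z scaled (see below), then the turn, a rotation vector about the tool's x, y, z scaled (see below), then the opening in per cent of the stroke, from 0 (shut) to 100 (fully open). In form: [[[dx, dy, dz], [ax, ay, az], claw], ...]. A call has exactly 10 rows; each row shifts and turns the commanded pose from where the row before left it, along the tool's axes as they then stand; what a row does not reach is not made up. The controller multiplies each number of a shift by 0.5 m and each number of a turn by 90 degrees. A row lasts 1/12 s, in which the tool goes at most 41.7 mm and 7.16 degrees, less where a joint would pass 70% of its speed; a pose out of reach is approached as far as the arm can. A call with a number of a shift or a turn outside -1 to 1 is refused whole. A call with a gripper value outside its range is refused whole. The fingers move at their own pace and stop on an object; "squeeze" is the grip in N (left out, the last holds). Time passes only in rows, so rows that do not move let the fingers close, or fill a call up. It gives the time, the measured TCP pose, the force and the opening at its end, in the units of the state.
- env.get_state(): the state, without advancing time (a new reading comes with each control period).
- cams.get_image(name): name is "scene" or "side" or "wrist"; returns the picture (384x512x3 uint8, red, green, blue); there is no depth.
- cams.camera_info(name): a dict with "mtx" (3x3 intrinsics, pixels), "rvec" (rotation vector, rad) and "tvec" (3), from world to camera coordinates, as OpenCV has them. Camera axes: x right, y down, z forward; pixel columns grow to the right and rows downward; lengths in m; the calibration is good to about 2 mm. A picture is of the moment at which its call begins: read the wrist's pose just before it. camera_info takes no time and is no camera call; for the wrist camera it gives the pose at the moment of the call.
- env.finish_job(): hands the job in, once; it reports no verdict.
Trained networks look in the newest picture that a camera, given by its name, has taken for a name from the list of things; names that differ only in an ending like _2 or _b are one class to them, and where a whole thing is asked for, a point or a joint stands for the part that bears it (a point fixed in the world has none). Each returns a list of dicts, best first, with "score" (0 to 1); they miss things now and then, are a little off and sometimes report something else, mostly with a low value. They report only what shows in the picture. A call takes as long as a camera call. They do not tell look-alikes from the thing itself.
- cams.masks_of(camera, thing): "mask" (384x512 bool, what is visible of it).
- cams.tip_of(camera, thing): "xyz" ([x, y, z] in m, in world coordinates, good to about 4 mm: a listed point, or the origin of a listed thing).
The state is a dict: "time": time; "joint_pos": joint angles; "joint_velocities": joint speeds; "joint_efforts": joint torques, N m; "tool_pos": TCP position; "tool_rot": TCP orientation; "ft_force": force on the tool from outside, world axes, zero at the start; "moment": the same for the moment, N m; "gripper_width": opening from 0.0 (shut) to 1.0 (fully open).
Only numpy, scipy, OpenCV 4.12 (cv2) and the standard library are available. Lean on these libraries where they do the work, as an engineer would, in place of code of your own. Each camera call takes 0.05 s, during which the arm holds its last target.

## Task

Load both spare battery packs into the spring-loaded charging rack, one at a time: keep each pack level, wide side up, and push it straight down between the end walls until the two spring lips snap shut over its top and hold it down, then let go. Stop pressing as soon as you feel a pack snap in, and press gently: the second pack leaves hardly any travel before the follower hits its hard stop, and the stack must not be rammed against it. Leave the mug, the paperback and the potted succulent where they are.

Things in the scene. Friction and masses are not known exactly. Their poses are not given: they have to be found in the camera images.
- rack: Charging rack, fixed. Origin: centre of the underside of its dark foot plate (130 x 90 x 8 mm), on the desk. x = its long direction, y across, z up; half a turn is the same. On the foot stands an aluminium frame, wound up by an unmeasured height s of 0 to 15 mm (new each time, steady during the job). More than 24 N between a pack and the rack damages it.
- rack_mouth (a point): On the rack's axis, 88 mm above its origin. The frame's top is s above this point. End walls: inner faces x = +-31.5 mm, 6 mm thick. Corner flanges: inner faces y = +-21.5 mm, 4 mm thick, from the end walls in to x = +-22.5 mm. The top 5.5 mm flares out by 4 mm. Long sides open between the flanges (45 mm) all the way down: fingers closing along y fit beside the pack.
- rack_lips (a point): On the axis, 68 mm above the rack origin; the two steel lips' flat undersides are s above it. Lips come through the end walls, tips at x = +-26.2 mm, rounded, 3.5 mm thick, sloping up and out to the walls 10 mm higher; springs let them slide out (3 to 4.5 N each). A loaded pack hangs with its top against the undersides: centre 10 mm below them; the first one, under the second, 30 mm below.
- rack_stop (a point): On the axis, 25 mm above the rack origin; s above it the sprung follower's top meets its hard stop. Follower: grey plate, 48 x 34 mm, 2 mm below the lip undersides when empty, pushing up 5 to 7.6 N. The push rises to 10-15 N as the wedge ends spread the lips, falls to near 0 over the next 3 mm as they snap over the rim, then is 5 to 7 N. The second pack stops dead 3 mm past its held height.
- pack_a_center (a point): Centre (10 mm above the underside) of a white battery pack, about 90 g, lying on the desk right way up. 20 mm high, 40 mm wide (own y: flat sides with black rubber grip pads). 50 mm long (own x) at the base; its upper half widens like a wedge to 60 mm at the rounded top rim, overhanging 5 mm at each end: this pushes the lips apart. z up; half a turn is the same.
- pack_b_center (a point): Centre of the second pack, identical to the first. Either may go in first.
- mug: White ceramic mug, 82 mm across, 92 mm high, handle at its side. Origin at the centre of its underside. To be left alone.
- paperback: Closed paperback book lying flat, 185 x 125 x 22 mm. Origin at the centre of its underside. To be left alone.
- succulent: Small plant in a terracotta pot, 68 mm across, about 100 mm high. Origin at the centre of its underside. To be left alone.
Things that resemble listed ones, but are neither listed nor needed, are in the scene too. What is shaped like the part that bears pack_b_center but orange is not meant.

How it is judged:
By the outcome, as a careful person would: the job done as asked, in the order asked, and still so for the second after the job is handed in, with the robot touching nothing.
It also fails if it takes over 67 s, if anything falls off the work surface, if the arm or the gripper's body presses on something with over 40 N, if the wrist force passes 120 N, or if a joint passes its speed limit or range.

## Working session

There is one attempt and no reset: what is moved stays moved. The work goes in short steps, Python scripts to look and compute and a tool call to move; the robot and the scene stay as the last step left them, time stands still between calls to the robot, and variables do not carry over. Pictures are saved under pics/ and viewed, and the job is handed in when it is done.

Besides the shell and the picture viewer there is one more tool, called after ">>>" by a JSON object that holds its "name" and its "arguments", one argument or row to a line. arm_command: Moves the arm, as the interface text tells. Its arguments: {"type":"object","properties":{"targets":{"type":"array"},"squeeze":{"type":"number"}},"required":["targets"]}

```bash
mkdir -p pics; ls; cat > h.py <<'E'
import numpy as np, cv2
from station import env, cams
def snap(n,fn=None):
    im=cams.get_image(n)
    if fn: cv2.imwrite('pics/'+fn,cv2.cvtColor(im,cv2.COLOR_RGB2BGR))
    return im
def ray(n,u,v,z):
    c=cams.camera_info(n);R,_=cv2.Rodrigues(np.array(c['rvec'],float));t=np.array(c['tvec'],float).ravel()
    d=R.T@np.linalg.inv(np.array(c['mtx']))@np.array([u,v,1.]);o=-R.T@t
    return o+d*(z-o[2])/d[2]
def proj(n,P):
    c=cams.camera_info(n)
    return cv2.projectPoints(np.array(P,float).reshape(-1,3),np.array(c['rvec'],float),np.array(c['tvec'],float),np.array(c['mtx'],float),None)[0].reshape(-1,2)
def st():
    s=env.get_state(); print('t',round(s['time'],3),'pos',np.round(s['tool_pos'],4),'rot',np.round(s['tool_rot'],4),'F',np.round(s['ft_force'],2),'M',np.round(s['moment'],2),'g',round(s['gripper_width'],3)); return s
E
python3 - <<'E'
from h import *
s=st(); print(env.tcp_to_tips)
for n in ['scene','side','wrist']:
    snap(n,n+'0.png')
    for th in ['rack','pack_a_center']:
        for r in cams.tip_of(n,th): print(n,th,round(r['score'],2),np.round(r['xyz'],4),proj(n,r['xyz']).round())
st()
E
```

```text
pics
t 0.0 pos [ 6.244e-01 -1.000e-04  2.549e-01] rot [-2.2205e+00 -2.2207e+00  2.2000e-03] F [ 0.23  0.06 -0.26] M [-0.07 -0.03 -0.02] g 0.998
0.017
scene rack 0.59 [ 5.521e-01  3.560e-02 -4.000e-04] [[253. 209.]]
scene pack_a_center 0.67 [ 0.5094 -0.2427  0.0098] [[165. 191.]]
side rack 0.84 [0.5521 0.038  0.0009] [[241. 213.]]
side pack_a_center 0.93 [ 0.5132 -0.2405  0.0113] [[232. 290.]]
side pack_a_center 0.59 [0.5506 0.0364 0.0899] [[239. 193.]]
wrist rack 0.75 [0.5518 0.0413 0.0015] [[199. 122.]]
wrist pack_a_center 0.66 [ 0.5091 -0.2437  0.0102] [[180. 318.]]
t 0.45 pos [0.625  0.     0.2556] rot [-2.2213e+00 -2.2215e+00  1.0000e-04] F [ 0.01 -0.31 -0.43] M [-0.04 -0.02 -0.01] g 0.996
```

View pics/scene0.png

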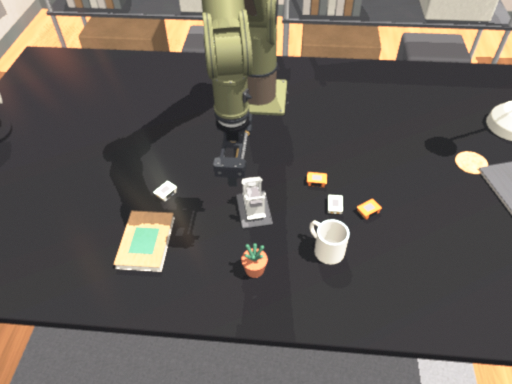

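View pics/side0.png

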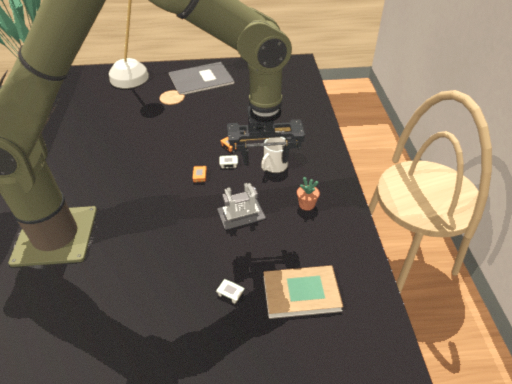

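View pics/wrist0.png

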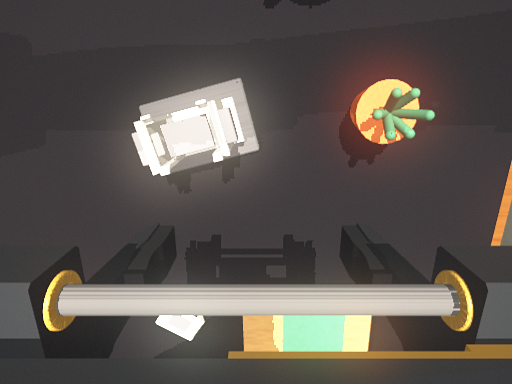

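```bash
python3 - <<'E'
from h import *
s=env.get_state()
c=cams.camera_info('wrist');R,_=cv2.Rodrigues(np.array(c['rvec'],float));t=np.array(c['tvec']).ravel()
Rt,_=cv2.Rodrigues(np.array(s['tool_rot']))
print('cam pos in tool',(Rt.T@(-R.T@t-s['tool_pos'])).round(4)); print((Rt.T@R.T).round(3)); print(np.array(c['mtx']).round(1))
F=[[140,107],[240,79],[258,150],[153,175]]
P=np.array([ray('wrist',*f,0.008) for f in F]);print('foot',P.round(4),P.mean(0).round(4))
for i in range(4):
    d=P[(i+1)%4]-P[i];print(np.linalg.norm(d).round(4),np.degrees(np.arctan2(d[1],d[0])).round(1))
for n in ['scene','side']:
    im=cv2.imread('pics/%s0.png'%n)
    for th in ['pack_a_center']:
        snap(n)
        for r in cams.masks_of(n,th):
            m=r['mask'].astype(np.uint8); v,u=np.nonzero(m)
            pts=np.array([ray(n,a,b,0.015)[:2] for a,b in zip(u,v)],np.float32)
            print(n,round(r['score'],2),len(u),u.mean().round(1),v.mean().round(1),pts.mean(0).round(4),cv2.minAreaRect(pts))
a=cv2.imread('pics/scene0.png');b=cv2.imread('pics/side0.png')
def cr(im,u,v,r=28): return cv2.resize(im[v-r:v+r,u-r:u+r],(260,260),interpolation=cv2.INTER_CUBIC)
cv2.imwrite('pics/crop0.png',np.vstack([np.hstack([cr(a,165,191),cr(a,335,204),cr(a,253,205)]),np.hstack([cr(b,231,290),cr(b,228,161),cr(b,240,205)])]))
w=cv2.imread('pics/wrist0.png');cv2.imwrite('pics/crop0w.png',cv2.resize(w[60:200,110:280],None,fx=4,fy=4,interpolation=cv2.INTER_CUBIC))
st()
E
```

```text
cam pos in tool [ 0.0742 -0.0002 -0.1293]
[[-0.    -0.957 -0.289]
 [ 1.    -0.    -0.   ]
 [ 0.    -0.289  0.957]]
[[302.4   0.  257.6]
 [  0.  302.4 186. ]
 [  0.    0.    1. ]]
foot [[ 0.4827  0.0601  0.008 ]
 [ 0.6039  0.092   0.008 ]
 [ 0.6251  0.0078  0.008 ]
 [ 0.4899 -0.0247  0.008 ]] [0.5504 0.0338 0.008 ]
0.1254 14.7
0.0868 -75.9
0.1391 -166.5
0.0851 94.9
scene 0.7 238 165.6 191.3 [ 0.516  -0.2381] ((0.515365481376648, -0.23785559833049774), (0.054605383425951004, 0.06020968407392502), 53.40341567993164)
side 0.79 380 228.9 290.9 [ 0.5059 -0.2452] ((0.5057991743087769, -0.24527205526828766), (0.0508122444152832, 0.062265779823064804), 55.31277847290039)
side 0.54 1317 240.1 207.9 [0.5506 0.0473] ((0.5459074378013611, 0.06180998310446739), (0.1366155445575714, 0.1672857105731964), 13.080615997314453)
t 0.65 pos [0.625  0.     0.2557] rot [2.2213e+00 2.2215e+00 1.0000e-04] F [-0.47  1.45 -0.89] M [-0.05 -0.03 -0.  ] g 0.999
```

View pics/crop0.png

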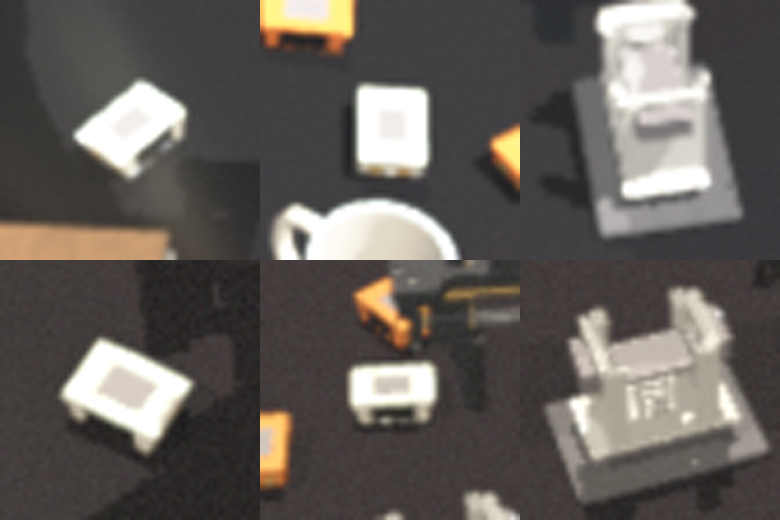

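View pics/crop0w.png

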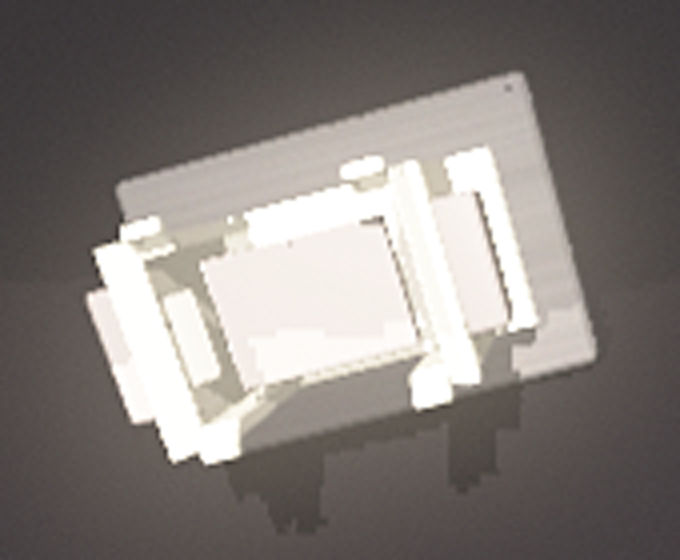

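```bash
cat >> h.py <<'E'
def plan(target,dyaw_deg,nmove,total=10,s=None,openp=100):
    """target world xyz of TCP; dyaw world z degrees; prints rows in tool units"""
    s=s or env.get_state(); R,_=cv2.Rodrigues(np.array(s['tool_rot'])); p=np.array(s['tool_pos'])
    zt=R[:,2]; step=(np.array(target)-p)/nmove
    a=-np.radians(dyaw_deg)/nmove
    Rs,_=cv2.Rodrigues(np.array([0,0,a]))
    rows=[]
    for i in range(nmove):
        rows.append([(R.T@step/0.5).round(4).tolist(),[0,0,round(a/(np.pi/2),4)],openp]); R=R@Rs
    print('max mm/row',np.linalg.norm(step)*1000)
    for i in range(0,len(rows),10): print(str(rows[i:i+10]).replace(' ',''))
def yaw():
    s=env.get_state(); R,_=cv2.Rodrigues(np.array(s['tool_rot'])); print('yaw of tool y',np.degrees(np.arctan2(R[1,1],R[0,1])).round(2),'tilt z',R[:,2].round(4))
E
python3 - <<'E'
from h import *
plan([0.511,-0.241,0.14],55,10)
for n,u,v in [('scene',335.5,203),('side',228,162),('scene',317,179),('scene',369,208)]: print(n,ray(n,u,v,0.015).round(4))
print('mug',ray('scene',331,225,0.092).round(3)); yaw()
E
```

```text
max mm/row 29.0668998823252
[[[-0.0482,-0.0228,0.0231],[0,0,np.float64(-0.0611)],100],[[-0.0458,-0.0273,0.0231],[0,0,np.float64(-0.0611)],100],[[-0.043,-0.0316,0.0231],[0,0,np.float64(-0.0611)],100],[[-0.0397,-0.0356,0.0231],[0,0,np.float64(-0.0611)],100],[[-0.0361,-0.0392,0.0231],[0,0,np.float64(-0.0611)],100],[[-0.0322,-0.0425,0.0231],[0,0,np.float64(-0.0611)],100],[[-0.028,-0.0454,0.0231],[0,0,np.float64(-0.0611)],100],[[-0.0235,-0.0479,0.0231],[0,0,np.float64(-0.0611)],100],[[-0.0188,-0.0499,0.0231],[0,0,np.float64(-0.0611)],100],[[-0.014,-0.0515,0.0231],[0,0,np.float64(-0.0611)],100]]
scene [0.5216 0.2781 0.015 ]
side [0.5203 0.266  0.015 ]
scene [0.4278 0.2231 0.015 ]
scene [0.533  0.3756 0.015 ]
mug [0.665 0.254 0.092]
yaw of tool y 0.0 tilt z [ 1.e-04 -0.e+00 -1.e+00]
```

>>> {"name": "arm_command", "arguments": {
  "targets": [
    [[-0.048,-0.023,0.023],[0,0,-0.061],100],
    [[-0.046,-0.027,0.023],[0,0,-0.061],100],
    [[-0.043,-0.032,0.023],[0,0,-0.061],100],
    [[-0.04,-0.036,0.023],[0,0,-0.061],100],
    [[-0.036,-0.039,0.023],[0,0,-0.061],100],
    [[-0.032,-0.042,0.023],[0,0,-0.061],100],
    [[-0.028,-0.045,0.023],[0,0,-0.061],100],
    [[-0.023,-0.048,0.023],[0,0,-0.061],100],
    [[-0.019,-0.05,0.023],[0,0,-0.061],100],
    [[-0.014,-0.052,0.023],[0,0,-0.061],100]
  ]
}}

```text
time: 1.48
tool_pos: [0.5101, -0.2421, 0.1403]
tool_rot: [0.94, 2.997, 0.0]
ft_force: [0.9, -1.0, -0.1]
gripper_width: 1.002
```

```bash
python3 - <<'E'
from h import *
st();yaw()
w=snap('wrist','wrist1.png')
for r in cams.tip_of('wrist','pack_a_center'): print(round(r['score'],2),np.round(r['xyz'],4),proj('wrist',r['xyz']).round())
for r in cams.masks_of('wrist','pack_a_center'):
    v,u=np.nonzero(r['mask']); pts=np.array([ray('wrist',a,b,0.018)[:2] for a,b in zip(u,v)],np.float32)
    print(len(u),round(r['score'],2),u.mean(),v.mean(),cv2.minAreaRect(pts))
st()
E
```

```text
t 1.483 pos [ 0.5101 -0.2421  0.1403] rot [9.4000e-01 2.9969e+00 1.0000e-04] F [ 0.88 -1.   -0.1 ] M [ 0.01 -0.09  0.02] g 1.002
yaw of tool y 55.17 tilt z [ 7.e-04 -1.e-04 -1.e+00]
0.69 [ 0.5074 -0.2425  0.0098] [[264. 181.]]Traceback (most recent call last):
  File "<stdin>", line 6, in <module>
  File "h.py", line 8, in ray
    c=cams.camera_info(n);R,_=cv2.Rodrigues(np.array(c['rvec'],float));t=np.array(c['tvec'],float).ravel()
ValueError: time passes only in moves, steps and waits
```

View pics/wrist1.png

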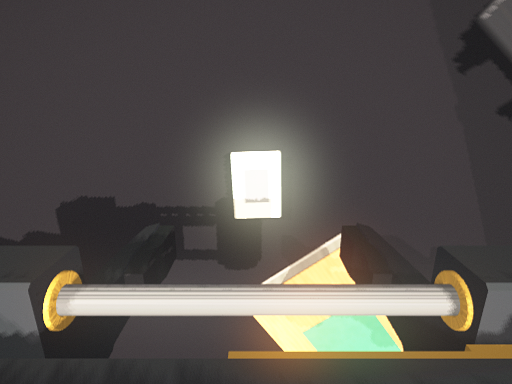

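```bash
cat >> h.py <<'E'
def rays(n,uv,z):
    c=cams.camera_info(n);R,_=cv2.Rodrigues(np.array(c['rvec'],float));t=np.array(c['tvec'],float).ravel()
    uv=np.array(uv,float);d=(R.T@np.linalg.inv(np.array(c['mtx']))@np.c_[uv,np.ones(len(uv))].T).T;o=-R.T@t
    return o+d*((z-o[2])/d[:,2])[:,None]
E
python3 - <<'E'
from h import *
g=cv2.imread('pics/wrist1.png');cv2.imwrite('pics/c1.png',cv2.resize(g[135:235,215:300],None,fx=6,fy=6,interpolation=cv2.INTER_CUBIC))
P=rays('wrist',[[231,152],[281,151],[281,217.5],[234,218]],0.02)
print(P.round(4),P.mean(0).round(4))
for i in range(4):
    d=P[(i+1)%4]-P[i];print(np.linalg.norm(d).round(4),np.degrees(np.arctan2(d[1],d[0])).round(1))
print(proj('wrist',[0.5101,-0.2421,0.02]))
st()
E
```

```text
[[ 0.4714 -0.2454  0.02  ]
 [ 0.4948 -0.211   0.02  ]
 [ 0.5441 -0.2445  0.02  ]
 [ 0.5203 -0.2788  0.02  ]] [ 0.5077 -0.2449  0.02  ]
0.0416 55.7
0.0595 -34.2
0.0417 -124.7
0.0592 145.7
[[261.08260129 186.11387132]]
t 1.633 pos [ 0.5085 -0.2437  0.1397] rot [-9.5570e-01 -2.9901e+00  2.1000e-03] F [0.78 1.74 0.62] M [ 0.09 -0.07  0.04] g 1.004
```

View pics/c1.png

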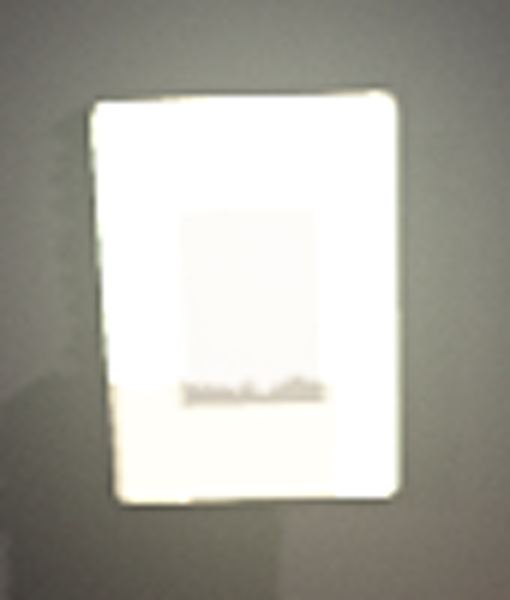

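>>> {"name": "arm_command", "arguments": {
  "targets": [
    [[0,0,0.04],[0,0,0],100],
    [[0,0,0.05],[0,0,0],100],
    [[0,0,0.05],[0,0,0],100],
    [[0,0,0.05],[0,0,0],100],
    [[0,0,0.03],[0,0,0],100],
    [[0,0,0.02],[0,0,0],100],
    [[0,0,0],[0,0,0],0],
    [[0,0,0],[0,0,0],0],
    [[0,0,0],[0,0,0],0],
    [[0,0,0],[0,0,0],0]
  ],
  "squeeze": 25
}}

```text
time: 2.47
tool_pos: [0.5115, -0.241, 0.022]
tool_rot: [0.947, 2.993, 0.0]
ft_force: [-0.1, 0.3, -1.2]
gripper_width: 0.722
```

```bash
python3 - <<'E'
from h import *
st();yaw()
w=snap('wrist','wrist2.png'); snap('side','side2.png')
st()
E
```

```text
t 2.467 pos [ 0.5115 -0.241   0.022 ] rot [9.470e-01 2.993e+00 2.000e-04] F [-0.15  0.29 -1.2 ] M [ 0.07  0.   -0.03] g 0.722
yaw of tool y 54.88 tilt z [ 2.3e-03 -6.0e-04 -1.0e+00]
t 2.567 pos [ 0.5112 -0.2411  0.0218] rot [9.4730e-01 2.9934e+00 1.0000e-04] F [-0.04  0.01  0.06] M [ 0.   -0.06 -0.01] g 0.636
```

View pics/wrist2.png

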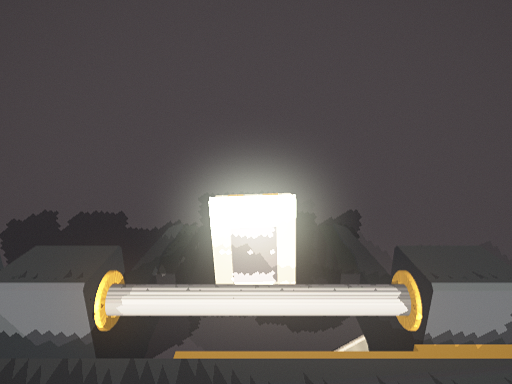

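>>> {"name": "arm_command", "arguments": {
  "targets": [
    [[0,0,0.004],[0,0,0],0],
    [[0,0,0],[0,0,0],0],
    [[0,0,0],[0,0,0],0],
    [[0,0,0],[0,0,0],0],
    [[0,0,0],[0,0,0],0],
    [[0,0,0],[0,0,0],0],
    [[0,0,-0.03],[0,0,0],0],
    [[0,0,-0.05],[0,0,0],0],
    [[0,0,-0.07],[0,0,0],0],
    [[0,0,-0.07],[0,0,0],0]
  ]
}}

```text
time: 3.4
tool_pos: [0.5097, -0.2402, 0.129]
tool_rot: [-0.946, -2.993, -0.001]
ft_force: [0.7, -0.3, -1.0]
gripper_width: 0.455
```

```bash
python3 - <<'E'
from h import *
s=st();yaw()
w=snap('wrist','wrist3.png')
st()
plan([0.552,0.036,0.22],49,10)
E
```

```text
t 3.4 pos [ 0.5097 -0.2402  0.129 ] rot [-9.4560e-01 -2.9932e+00 -1.0000e-03] F [ 0.65 -0.28 -1.  ] M [-0.01 -0.18  0.01] g 0.455
yaw of tool y 54.94 tilt z [-0.0023  0.0014 -1.    ]
t 3.45 pos [ 0.5135 -0.2414  0.1356] rot [9.4450e-01 2.9873e+00 2.0000e-04] F [0.42 0.61 2.84] M [ 0.04 -0.09  0.01] g 0.456
max mm/row 29.248350356571777
[[[0.0255,0.0499,-0.0169],[0,0,np.float64(-0.0544)],100],[[0.0211,0.0519,-0.0169],[0,0,np.float64(-0.0544)],100],[[0.0166,0.0535,-0.0169],[0,0,np.float64(-0.0544)],100],[[0.012,0.0547,-0.0169],[0,0,np.float64(-0.0544)],100],[[0.0073,0.0555,-0.0169],[0,0,np.float64(-0.0544)],100],[[0.0025,0.0559,-0.0169],[0,0,np.float64(-0.0544)],100],[[-0.0023,0.0559,-0.0169],[0,0,np.float64(-0.0544)],100],[[-0.0071,0.0555,-0.0169],[0,0,np.float64(-0.0544)],100],[[-0.0118,0.0547,-0.0169],[0,0,np.float64(-0.0544)],100],[[-0.0164,0.0535,-0.0169],[0,0,np.float64(-0.0544)],100]]
```

View pics/wrist3.png

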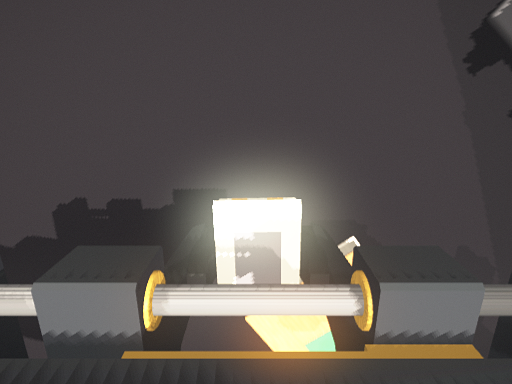

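```bash
python3 - <<'E'
from h import *
s=st();yaw()
plan([0.63,0.055,0.175],49,10,openp=0)
E
```

```text
t 3.45 pos [ 0.5135 -0.2414  0.1356] rot [9.4450e-01 2.9873e+00 2.0000e-04] F [0.42 0.61 2.84] M [ 0.04 -0.09  0.01] g 0.456
yaw of tool y 54.91 tilt z [ 0.0082 -0.0024 -1.    ]
max mm/row 32.089037661057986
[[[0.0149,0.0619,-0.0078],[0,0,np.float64(-0.0544)],0],[[0.0096,0.063,-0.0078],[0,0,np.float64(-0.0544)],0],[[0.0042,0.0636,-0.0078],[0,0,np.float64(-0.0544)],0],[[-0.0013,0.0637,-0.0078],[0,0,np.float64(-0.0544)],0],[[-0.0067,0.0633,-0.0078],[0,0,np.float64(-0.0544)],0],[[-0.0121,0.0625,-0.0078],[0,0,np.float64(-0.0544)],0],[[-0.0174,0.0613,-0.0078],[0,0,np.float64(-0.0544)],0],[[-0.0225,0.0596,-0.0078],[0,0,np.float64(-0.0544)],0],[[-0.0276,0.0574,-0.0078],[0,0,np.float64(-0.0544)],0],[[-0.0324,0.0549,-0.0078],[0,0,np.float64(-0.0544)],0]]
```

>>> {"name": "arm_command", "arguments": {
  "targets": [
    [[0.015,0.062,-0.009],[0,0,-0.054],0],
    [[0.01,0.063,-0.009],[0,0,-0.054],0],
    [[0.004,0.064,-0.009],[0,0,-0.054],0],
    [[-0.001,0.064,-0.009],[0,0,-0.054],0],
    [[-0.007,0.063,-0.009],[0,0,-0.055],0],
    [[-0.012,0.062,-0.009],[0,0,-0.055],0],
    [[-0.017,0.061,-0.009],[0,0,-0.055],0],
    [[-0.022,0.06,-0.009],[0,0,-0.055],0],
    [[-0.028,0.057,-0.009],[0,0,-0.055],0],
    [[-0.032,0.055,-0.009],[0,0,-0.055],0]
  ]
}}

```text
time: 4.28
tool_pos: [0.6274, 0.0567, 0.1734]
tool_rot: [0.391, -3.117, 0.0]
ft_force: [0.8, 0.1, -0.8]
gripper_width: 0.455
```

```bash
python3 - <<'E'
from h import *
s=st();yaw()
w=snap('wrist');st();w=snap('wrist','wrist4.png');st();yaw()
g=cv2.imread('pics/wrist4.png');cv2.imwrite('pics/c4.png',cv2.resize(g[0:300,120:400],None,fx=2.6,fy=1.95,interpolation=cv2.INTER_CUBIC))
E
```

```text
t 4.283 pos [0.6274 0.0567 0.1734] rot [ 0.3907 -3.1167  0.    ] F [ 0.8   0.09 -0.81] M [ 0.13 -0.09  0.01] g 0.455
yaw of tool y 104.29 tilt z [-5.e-04 -1.e-04 -1.e+00]
t 4.333 pos [0.6296 0.0665 0.1752] rot [-0.4079  3.1088  0.0148] F [ 3.49  5.29 -0.13] M [ 0.64 -0.33 -0.04] g 0.449
t 4.383 pos [0.6285 0.0639 0.1747] rot [-0.3985  3.1116  0.012 ] F [-0.64  1.11 -0.36] M [ 0.17 -0.02 -0.02] g 0.452
yaw of tool y 104.6 tilt z [ 0.0035  0.0082 -1.    ]
```

View pics/wrist4.png

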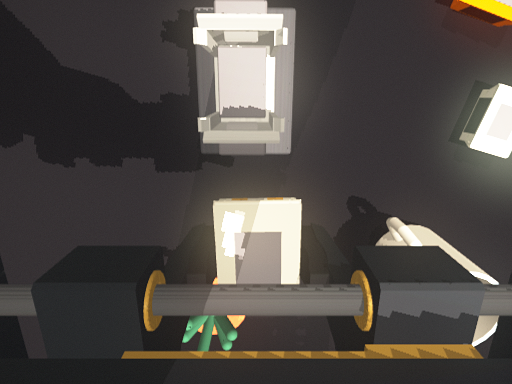

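>>> {"name": "arm_command", "arguments": {
  "targets": [
    [[0,0,0],[0,0,0],0],
    [[0,0,0],[0,0,0],0],
    [[0,0,0],[0,0,0],0],
    [[0,0,0],[0,0,0],0],
    [[0,0,0],[0,0,0],0],
    [[0,0,0],[0,0,0],0],
    [[0,0,0],[0,0,0],0],
    [[0,0,0],[0,0,0],0],
    [[0,0,0],[0,0,0],0],
    [[0,0,0],[0,0,0],0]
  ]
}}

```text
time: 5.22
tool_pos: [0.6272, 0.0553, 0.1738]
tool_rot: [-0.384, 3.118, 0.0]
ft_force: [0.5, -0.1, -0.9]
gripper_width: 0.454
```

```bash
python3 - <<'E'
from h import *
s=st();yaw()
w=snap('wrist','wrist5.png');st();yaw()
g=cv2.imread('pics/wrist5.png');cv2.imwrite('pics/c5.png',cv2.resize(g[0:160,160:360],None,fx=4,fy=3.75,interpolation=cv2.INTER_CUBIC))
cv2.imwrite('pics/c5b.png',cv2.resize(g[180:290,190:320],None,fx=5,fy=5,interpolation=cv2.INTER_CUBIC))
E
```

```text
t 5.217 pos [0.6272 0.0553 0.1738] rot [-0.384  3.118  0.   ] F [ 0.49 -0.1  -0.93] M [ 0.14 -0.04 -0.  ] g 0.454
yaw of tool y 104.04 tilt z [ 1.e-04  0.e+00 -1.e+00]
t 5.267 pos [0.6272 0.0553 0.1738] rot [-0.3839  3.118   0.    ] F [ 0.5  -0.18 -0.28] M [ 0.08 -0.06 -0.02] g 0.455
yaw of tool y 104.04 tilt z [ 1.e-04  0.e+00 -1.e+00]
```

View pics/c5.png

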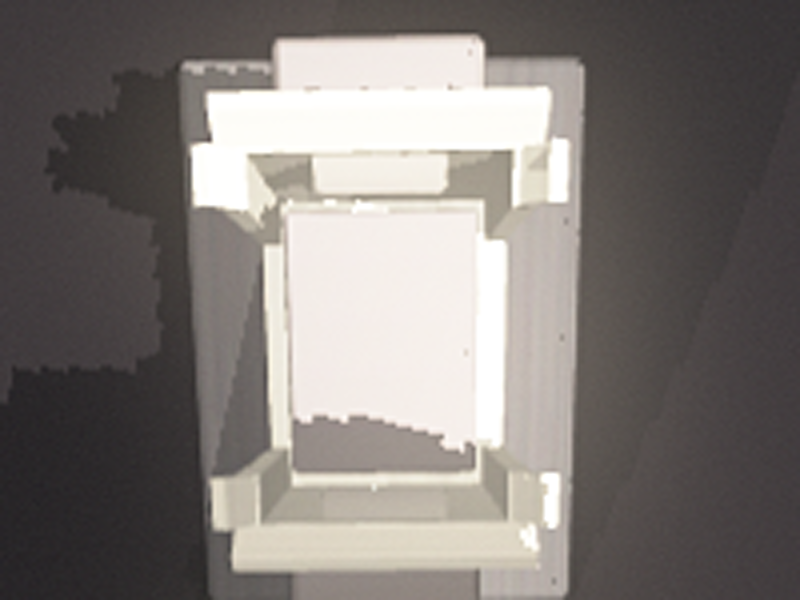

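View pics/c5b.png

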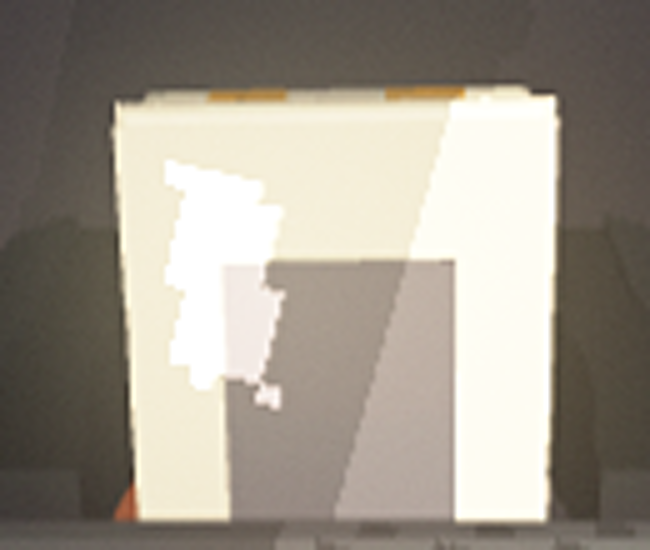

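```bash
cat > fit.py <<'E'
from h import *
from scipy.optimize import least_squares
s=env.get_state()
c=cams.camera_info('wrist');K=np.array(c['mtx'],float);rv=np.array(c['rvec'],float);tv=np.array(c['tvec'],float)
uv=np.array([[205.5,16.5],[306,16],[302.5,159.2],[213,160],[231.75,55.2],[279.5,54.7],[279.5,125.3],[233,126]])
# image up = tool +x ; image right = tool +y
def mod(p):
    x,y,a,sp=p
    M=np.array([[65,-45,8],[65,45,8],[-65,45,8],[-65,-45,8],[24,-17,66+sp*1e3],[24,17,66+sp*1e3],[-24,17,66+sp*1e3],[-24,-17,66+sp*1e3]])/1e3
    # rack local x along tool x dir
    ca,sa=np.cos(a),np.sin(a); ex=np.array([ca,sa,0]); ey=np.array([sa,-ca,0])  # right-handed w/ z-down tool: tool y = 
    return np.array([x,y,0])+M[:,:1]*ex+M[:,1:2]*ey+M[:,2:]*np.array([0,0,1])
def res(p): return (cv2.projectPoints(mod(p),rv,tv,K,None)[0].reshape(-1,2)-uv).ravel()
R,_=cv2.Rodrigues(np.array(s['tool_rot'])); print(R.round(3))
r=least_squares(res,[0.552,0.036,np.arctan2(R[1,0],R[0,0]),0.007],loss='soft_l1')
print(r.x.round(4),'yaw x',np.degrees(r.x[2]),'toolx yaw',np.degrees(np.arctan2(R[1,0],R[0,0])));print(r.fun.reshape(-1,2).round(1))
d=R.T@(np.array([r.x[0],r.x[1],0])-s['tool_pos']);print('rack rel tool',d.round(4))
for z in [0.0195,0.0205]:
  # pack rim height = tcp z + (0.02-z_grasp)
  P=rays('wrist',[[213,200],[301.6,199.4]],s['tool_pos'][2]+0.02-z); print('rim in tool',((P-s['tool_pos'])@R).round(4))
E
python3 fit.py
```

```text
[[-0.97  -0.243  0.   ]
 [-0.243  0.97   0.   ]
 [-0.    -0.    -1.   ]]
[ 0.5527  0.0352 -2.8838  0.0107] yaw x -165.228485686273 toolx yaw -165.96189079972555
[[-1.8 -1.6]
 [ 1.2 -2.6]
 [ 0.2  1.1]
 [-0.9  1.4]
 [-0.8  0.4]
 [ 0.6  0.2]
 [ 0.1  0.1]
 [ 0.5 -0. ]]
rack rel tool [ 0.0771 -0.0014  0.1738]
rim in tool [[ 0.0294 -0.0204 -0.0005]
 [ 0.0297  0.0195 -0.0005]]
rim in tool [[ 0.0291 -0.0206  0.0005]
 [ 0.0294  0.0197  0.0005]]
```

>>> {"name": "arm_command", "arguments": {
  "targets": [
    [[0.02,0,0],[0,0,-0.008],0],
    [[0.035,0,0],[0,0,0],0],
    [[0.04,0,0],[0,0,0],0],
    [[0.035,-0.001,0],[0,0,0],0],
    [[0.025,-0.001,0.01],[0,0,0],0],
    [[0,0,0.025],[0,0,0],0],
    [[0,0,0.03],[0,0,0],0],
    [[0,0,0.02],[0,0,0],0],
    [[0,0,0],[0,0,0],0],
    [[0,0,0],[0,0,0],0]
  ]
}}

```text
time: 6.1
tool_pos: [0.5524, 0.0349, 0.131]
tool_rot: [0.404, -3.115, -0.0]
ft_force: [0.6, -0.1, -0.8]
gripper_width: 0.456
```

```bash
python3 - <<'E'
from h import *
s=st();yaw()
for n in ['wrist','side','scene']: snap(n,n+'6.png')
st()
a=cv2.imread('pics/side6.png')[150:240,190:290];b=cv2.imread('pics/scene6.png')[150:240,205:305];w=cv2.imread('pics/wrist6.png')[150:290,150:370]
f=lambda i:cv2.resize(i,(390,350),interpolation=cv2.INTER_CUBIC)
cv2.imwrite('pics/c6.png',np.hstack([f(a),f(b)]));cv2.imwrite('pics/c6w.png',cv2.resize(w,None,fx=3.5,fy=3.5,interpolation=cv2.INTER_CUBIC))
E
```

```text
t 6.1 pos [0.5524 0.0349 0.131 ] rot [ 4.0390e-01 -3.1148e+00 -2.0000e-04] F [ 0.63 -0.09 -0.83] M [ 0.15 -0.05  0.  ] g 0.456
yaw of tool y 104.78 tilt z [-7.e-04  0.e+00 -1.e+00]
t 6.25 pos [0.5531 0.035  0.1319] rot [-4.0340e-01  3.1141e+00  5.0000e-04] F [ 0.55  0.08 -0.82] M [ 0.1  -0.07  0.02] g 0.456
```

View pics/c6.png

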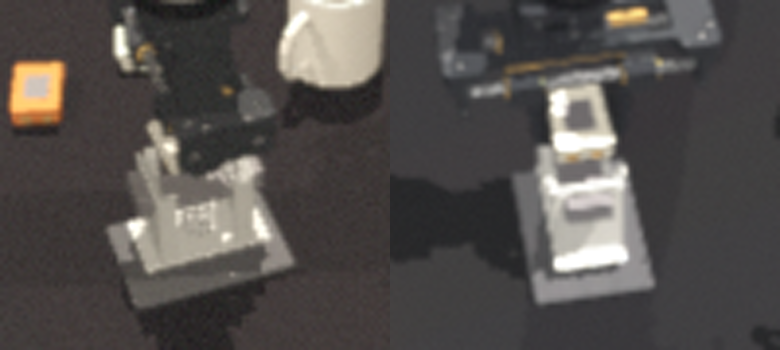

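View pics/c6w.png

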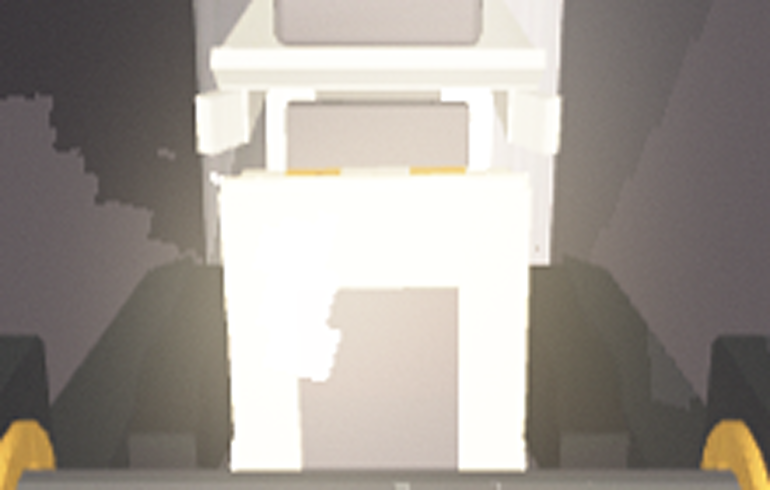

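>>> {"name": "arm_command", "arguments": {
  "targets": [
    [[0,0.001,0.005],[0,0,0],0],
    [[0,0,0.008],[0,0,0],0],
    [[0,0,0.01],[0,0,0],0],
    [[0,0,0.01],[0,0,0],0],
    [[0,0,0.01],[0,0,0],0],
    [[0,0,0.008],[0,0,0],0],
    [[0,0,0.005],[0,0,0],0],
    [[0,0,0.003],[0,0,0],0],
    [[0,0,0],[0,0,0],0],
    [[0,0,0],[0,0,0],0]
  ]
}}

```text
time: 7.08
tool_pos: [0.5524, 0.0353, 0.1017]
tool_rot: [-0.404, 3.115, 0.0]
ft_force: [0.3, 0.9, -0.8]
gripper_width: 0.451
```

```bash
python3 - <<'E'
from h import *
st()
E
```

```text
t 7.083 pos [0.5524 0.0353 0.1017] rot [-4.0360e-01  3.1155e+00  1.0000e-04] F [ 0.33  0.89 -0.8 ] M [ 0.09 -0.05  0.  ] g 0.451
```

>>> {"name": "arm_command", "arguments": {
  "targets": [
    [[0,0,0.002],[0,0,0],0],
    [[0,0,0.002],[0,0,0],0],
    [[0,0,0.002],[0,0,0],0],
    [[0,0,0.002],[0,0,0],0],
    [[0,0,0.002],[0,0,0],0],
    [[0,0,0.002],[0,0,0],0],
    [[0,0,0.002],[0,0,0],0],
    [[0,0,0.002],[0,0,0],0],
    [[0,0,0],[0,0,0],0],
    [[0,0,0],[0,0,0],0]
  ],
  "squeeze": 40
}}

```text
time: 7.92
tool_pos: [0.5524, 0.0352, 0.094]
tool_rot: [-0.404, 3.115, -0.0]
ft_force: [-0.8, -0.8, 3.9]
gripper_width: 0.452
```

>>> {"name": "arm_command", "arguments": {
  "targets": [
    [[0,0,0.002],[0,0,0],0],
    [[0,0,0.002],[0,0,0],0],
    [[0,0,0.002],[0,0,0],0],
    [[0,0,0.002],[0,0,0],0],
    [[0,0,0.002],[0,0,0],0],
    [[0,0,0.002],[0,0,0],0],
    [[0,0,0.002],[0,0,0],0],
    [[0,0,0.002],[0,0,0],0],
    [[0,0,0],[0,0,0],0],
    [[0,0,0],[0,0,0],0]
  ]
}}

```text
time: 8.75
tool_pos: [0.5524, 0.0352, 0.0861]
tool_rot: [-0.403, 3.115, -0.0]
ft_force: [-1.9, -1.6, 8.5]
gripper_width: 0.458
```

>>> {"name": "arm_command", "arguments": {
  "targets": [
    [[0,0,0.001],[0,0,0],0],
    [[0,0,0.001],[0,0,0],0],
    [[0,0,0.001],[0,0,0],0],
    [[0,0,0.001],[0,0,0],0],
    [[0,0,0.001],[0,0,0],0],
    [[0,0,0.001],[0,0,0],0],
    [[0,0,0.001],[0,0,0],0],
    [[0,0,0.001],[0,0,0],0],
    [[0,0,0],[0,0,0],0],
    [[0,0,0],[0,0,0],0]
  ]
}}

```text
time: 9.58
tool_pos: [0.5524, 0.0352, 0.0824]
tool_rot: [-0.403, 3.115, -0.001]
ft_force: [-1.8, -0.2, 11.4]
gripper_width: 0.45
```

```bash
python3 - <<'E'
from h import *
st();yaw();snap('wrist','wrist7.png')
w=cv2.imread('pics/wrist7.png')[130:290,150:370]
cv2.imwrite('pics/c7w.png',cv2.resize(w,None,fx=3.5,fy=3.5,interpolation=cv2.INTER_CUBIC))
E
```

```text
t 9.583 pos [0.5524 0.0352 0.0824] rot [-4.034e-01  3.115e+00 -7.000e-04] F [-1.84 -0.21 11.38] M [-0.2   0.59 -0.05] g 0.45
yaw of tool y 104.76 tilt z [ 6.e-04 -4.e-04 -1.e+00]
```

View pics/c7w.png

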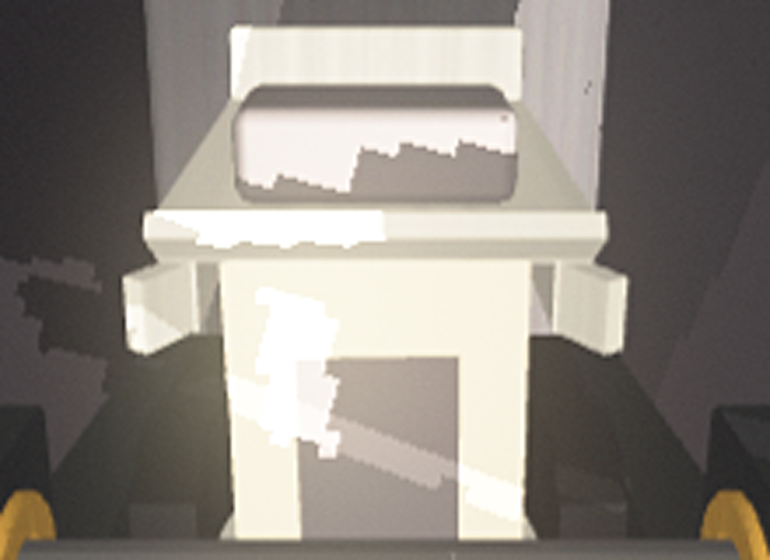

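>>> {"name": "arm_command", "arguments": {
  "targets": [
    [[0,0,0.001],[0,0,0],0],
    [[0,0,0.001],[0,0,0],0],
    [[0,0,0.001],[0,0,0],0],
    [[0,0,0.001],[0,0,0],0],
    [[0,0,0],[0,0,0],0],
    [[0,0,0],[0,0,0],0],
    [[0,0,0],[0,0,0],0],
    [[0,0,0],[0,0,0],0],
    [[0,0,0],[0,0,0],0],
    [[0,0,0],[0,0,0],0]
  ]
}}

```text
time: 10.47
tool_pos: [0.5524, 0.0352, 0.0797]
tool_rot: [-0.403, 3.115, -0.0]
ft_force: [-2.0, 0.1, 4.9]
gripper_width: 0.451
```

>>> {"name": "arm_command", "arguments": {
  "targets": [
    [[0,0,0.001],[0,0,0],0],
    [[0,0,0.001],[0,0,0],0],
    [[0,0,0],[0,0,0],0],
    [[0,0,0],[0,0,0],0],
    [[0,0,0],[0,0,0],0],
    [[0,0,0],[0,0,0],0],
    [[0,0,0],[0,0,0],0],
    [[0,0,0],[0,0,0],0],
    [[0,0,0],[0,0,0],0],
    [[0,0,0],[0,0,0],0]
  ]
}}

```text
time: 11.3
tool_pos: [0.5523, 0.0352, 0.0785]
tool_rot: [0.403, -3.116, -0.0]
ft_force: [0.2, 0.4, -2.1]
gripper_width: 0.452
```

```bash
python3 - <<'E'
from h import *
st();yaw();snap('wrist','wrist8.png')
w=cv2.imread('pics/wrist8.png')[130:290,150:370]
cv2.imwrite('pics/c8w.png',cv2.resize(w,None,fx=3.5,fy=3.5,interpolation=cv2.INTER_CUBIC))
E
```

```text
t 11.3 pos [0.5523 0.0352 0.0785] rot [ 4.0350e-01 -3.1155e+00 -1.0000e-04] F [ 0.23  0.44 -2.09] M [ 0.09 -0.15 -0.02] g 0.452
yaw of tool y 104.76 tilt z [-1.e-04  1.e-04 -1.e+00]
```

View pics/c8w.png

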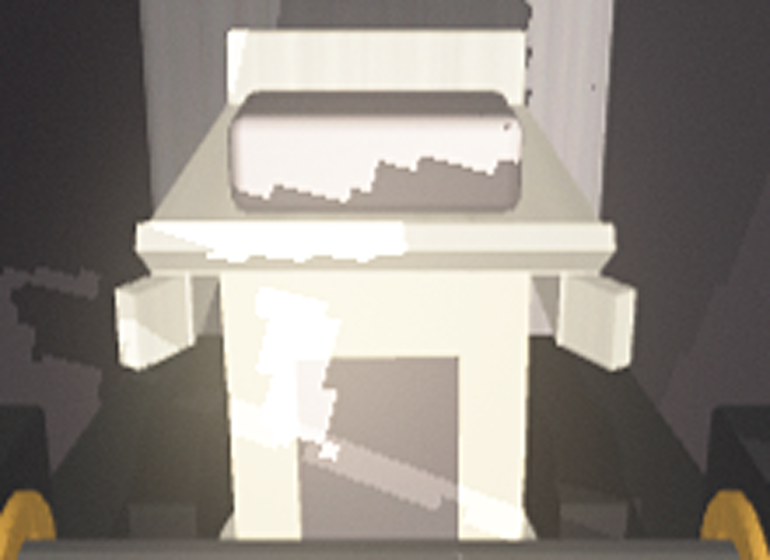

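>>> {"name": "arm_command", "arguments": {
  "targets": [
    [[0,0,0.001],[0,0,0],0],
    [[0,0,0.001],[0,0,0],0],
    [[0,0,0],[0,0,0],0],
    [[0,0,0],[0,0,0],0],
    [[0,0,0],[0,0,0],0],
    [[0,0,0],[0,0,0],0],
    [[0,0,0],[0,0,0],0],
    [[0,0,0],[0,0,0],0],
    [[0,0,0],[0,0,0],0],
    [[0,0,0],[0,0,0],0]
  ]
}}

```text
time: 12.18
tool_pos: [0.5523, 0.0352, 0.0776]
tool_rot: [0.404, -3.116, -0.0]
ft_force: [0.8, 0.3, -4.3]
gripper_width: 0.451
```

>>> {"name": "arm_command", "arguments": {
  "targets": [
    [[0,0,0.001],[0,0,0],0],
    [[0,0,0.001],[0,0,0],0],
    [[0,0,0],[0,0,0],0],
    [[0,0,0],[0,0,0],0],
    [[0,0,0],[0,0,0],0],
    [[0,0,0],[0,0,0],0],
    [[0,0,0],[0,0,0],0],
    [[0,0,0],[0,0,0],0],
    [[0,0,0],[0,0,0],0],
    [[0,0,0],[0,0,0],0]
  ]
}}

```text
time: 13.02
tool_pos: [0.5524, 0.0351, 0.0769]
tool_rot: [-0.404, 3.115, -0.0]
ft_force: [-1.0, -0.6, 4.5]
gripper_width: 0.451
```

>>> {"name": "arm_command", "arguments": {
  "targets": [
    [[0,0,0],[0,0,0],80],
    [[0,0,0],[0,0,0],80],
    [[0,0,0],[0,0,0],80],
    [[0,0,0],[0,0,0],80],
    [[0,0,0],[0,0,0],80],
    [[0,0,-0.02],[0,0,0],80],
    [[0,0,-0.04],[0,0,0],80],
    [[0,0,-0.06],[0,0,0],80],
    [[0,0,-0.06],[0,0,0],80],
    [[0,0,-0.04],[0,0,0],80]
  ],
  "squeeze": 25
}}

```text
time: 13.85
tool_pos: [0.5529, 0.0358, 0.1898]
tool_rot: [-0.404, 3.113, 0.001]
ft_force: [-0.3, 0.5, -0.1]
gripper_width: 0.799
```

```bash
python3 - <<'E'
from h import *
s=st();yaw();snap('wrist','wrist9.png')
cv2.imwrite('pics/c9.png',cv2.resize(cv2.imread('pics/wrist9.png')[80:290,130:390],None,fx=3,fy=2.85))
s['tool_pos']=[0.5524,0.0352,0.1865]
plan([0.521,0.272,0.145],-14.8,9,s=s)
E
```

```text
t 13.85 pos [0.5529 0.0358 0.1898] rot [-4.0410e-01  3.1129e+00  1.1000e-03] F [-0.28  0.48 -0.13] M [ 0.09 -0.11 -0.01] g 0.799
yaw of tool y 104.79 tilt z [ 0.0025  0.001  -1.    ]
max mm/row 26.938991429882062
[[[-0.0067,0.0527,0.0093],[0,0,np.float64(0.0183)],100],[[-0.0052,0.0528,0.0093],[0,0,np.float64(0.0183)],100],[[-0.0036,0.053,0.0093],[0,0,np.float64(0.0183)],100],[[-0.0021,0.053,0.0093],[0,0,np.float64(0.0183)],100],[[-0.0006,0.0531,0.0093],[0,0,np.float64(0.0183)],100],[[0.0009,0.0531,0.0093],[0,0,np.float64(0.0183)],100],[[0.0025,0.053,0.0093],[0,0,np.float64(0.0183)],100],[[0.004,0.0529,0.0093],[0,0,np.float64(0.0183)],100],[[0.0055,0.0528,0.0093],[0,0,np.float64(0.0183)],100]]
```

View pics/c9.png

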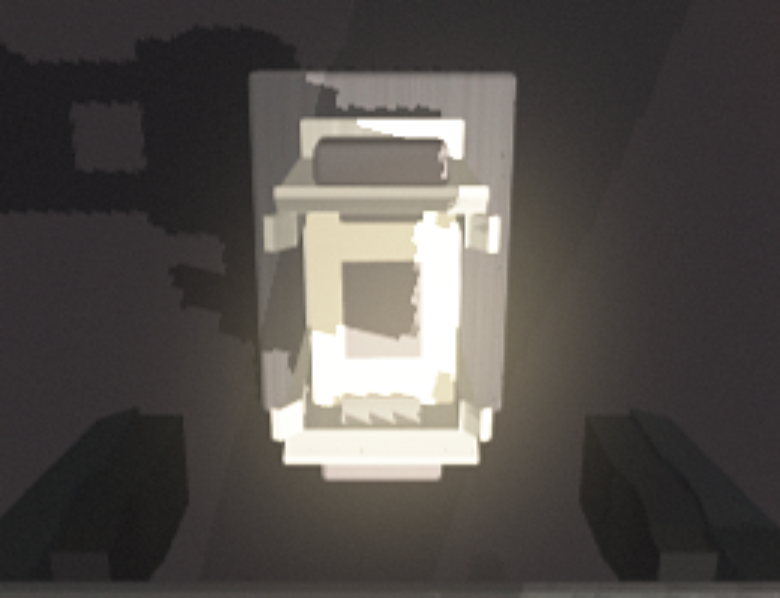

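>>> {"name": "arm_command", "arguments": {
  "targets": [
    [[-0.007,0.053,0.009],[0,0,0.018],80],
    [[-0.005,0.053,0.009],[0,0,0.018],80],
    [[-0.004,0.053,0.009],[0,0,0.018],80],
    [[-0.002,0.053,0.009],[0,0,0.018],80],
    [[-0.001,0.053,0.009],[0,0,0.018],80],
    [[0.001,0.053,0.009],[0,0,0.019],80],
    [[0.002,0.053,0.009],[0,0,0.019],80],
    [[0.004,0.053,0.009],[0,0,0.018],80],
    [[0.006,0.053,0.009],[0,0,0.018],80],
    [[0,0,0],[0,0,0],80]
  ]
}}

```text
time: 14.73
tool_pos: [0.5185, 0.2802, 0.1467]
tool_rot: [0.011, -3.141, -0.011]
ft_force: [-0.4, 0.3, -0.1]
gripper_width: 0.8
```

>>> {"name": "arm_command", "arguments": {
  "targets": [
    [[0,0,0],[0,0,0],80],
    [[0,0,0],[0,0,0],80],
    [[0,0,0],[0,0,0],80],
    [[0,0,0],[0,0,0],80],
    [[0,0,0],[0,0,0],80],
    [[0,0,0],[0,0,0],80],
    [[0,0,0],[0,0,0],80],
    [[0,0,0],[0,0,0],80],
    [[0,0,0],[0,0,0],80],
    [[0,0,0],[0,0,0],80]
  ]
}}

```text
time: 15.57
tool_pos: [0.521, 0.2724, 0.1463]
tool_rot: [-0.0, 3.142, 0.0]
ft_force: [-0.1, 0.2, -0.4]
gripper_width: 0.803
```

```bash
python3 - <<'E'
from h import *
s=st();yaw();snap('wrist','wrist10.png')
E
```

```text
t 15.567 pos [0.521  0.2724 0.1463] rot [-1.0000e-04  3.1415e+00  1.0000e-04] F [-0.12  0.2  -0.35] M [ 0.08 -0.05 -0.02] g 0.803
yaw of tool y 90.0 tilt z [ 1.e-04  1.e-04 -1.e+00]
```

View pics/wrist10.png

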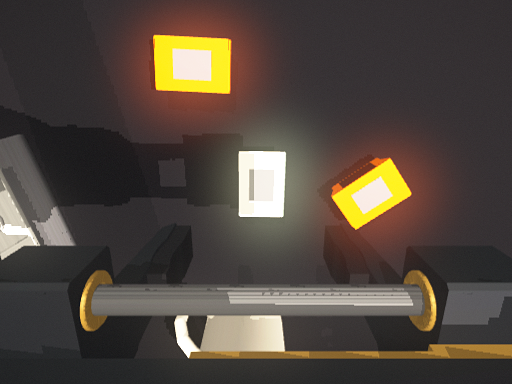

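```bash
python3 - <<'E'
from h import *
g=cv2.imread('pics/wrist10.png');cv2.imwrite('pics/c10.png',cv2.resize(g[135:235,215:300],None,fx=6,fy=6,interpolation=cv2.INTER_CUBIC))
gr=cv2.cvtColor(g,cv2.COLOR_BGR2GRAY)
m=np.zeros_like(gr);m[140:230,220:300]=(gr[140:230,220:300]>150)
cs=max(cv2.findContours(m,0,2)[0],key=cv2.contourArea).reshape(-1,2)
P=rays('wrist',cs,0.02)[:,:2].astype(np.float32);print(cv2.minAreaRect(P))
P=rays('wrist',[[257.6,186]],0.02);print(P)
E
```

```text
((0.522103488445282, 0.2752228379249573), (0.041195254772901535, 0.060787633061409), 88.92342376708984)
[[0.52322954 0.27189457 0.02      ]]
```

View pics/c10.png

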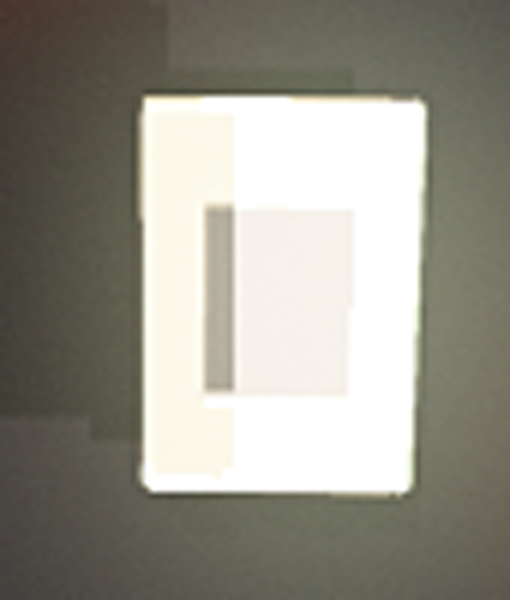

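>>> {"name": "arm_command", "arguments": {
  "targets": [
    [[-0.003,0.006,0.03],[0,0,0.011],65],
    [[0,0,0.05],[0,0,0],65],
    [[0,0,0.06],[0,0,0],65],
    [[0,0,0.05],[0,0,0],65],
    [[0,0,0.03],[0,0,0],65],
    [[0,0,0.02],[0,0,0],65],
    [[0,0,0.0125],[0,0,0],65],
    [[0,0,0],[0,0,0],65],
    [[0,0,0],[0,0,0],0],
    [[0,0,0],[0,0,0],0]
  ]
}}

```text
time: 16.45
tool_pos: [0.5232, 0.2758, 0.021]
tool_rot: [0.027, 3.14, 0.002]
ft_force: [0.8, -0.1, 0.7]
gripper_width: 0.524
```

>>> {"name": "arm_command", "arguments": {
  "targets": [
    [[0,0,0],[0,0,0],0],
    [[0,0,0],[0,0,0],0],
    [[0,0,0],[0,0,0],0],
    [[0,0,0],[0,0,0],0],
    [[0,0,0],[0,0,0],0],
    [[0,0,0],[0,0,0],0],
    [[0,0,0],[0,0,0],0],
    [[0,0,0],[0,0,0],0],
    [[0,0,0],[0,0,0],0],
    [[0,0,0],[0,0,0],0]
  ],
  "squeeze": 40
}}

```text
time: 17.28
tool_pos: [0.5232, 0.2758, 0.0211]
tool_rot: [0.027, 3.14, 0.001]
ft_force: [-0.4, -0.6, 6.6]
gripper_width: 0.453
```

```bash
python3 - <<'E'
from h import *
s=st();yaw();snap('wrist','wrist11.png')
s['tool_pos'][2]+=0.17
plan([0.630,0.056,0.175],15.5,10,s=s)
E
```

```text
t 17.283 pos [0.5232 0.2758 0.0211] rot [2.7300e-02 3.1397e+00 1.5000e-03] F [-0.36 -0.57  6.6 ] M [-0.01 -0.01 -0.02] g 0.453
yaw of tool y 89.0 tilt z [ 1.7e-03  9.0e-04 -1.0e+00]
max mm/row 24.487013953742892
[[[-0.0221,-0.0436,0.0032],[0,0,np.float64(-0.0172)],100],[[-0.0209,-0.0442,0.0032],[0,0,np.float64(-0.0172)],100],[[-0.0197,-0.0447,0.0032],[0,0,np.float64(-0.0172)],100],[[-0.0185,-0.0452,0.0032],[0,0,np.float64(-0.0172)],100],[[-0.0173,-0.0457,0.0032],[0,0,np.float64(-0.0172)],100],[[-0.016,-0.0462,0.0032],[0,0,np.float64(-0.0172)],100],[[-0.0148,-0.0466,0.0032],[0,0,np.float64(-0.0172)],100],[[-0.0135,-0.047,0.0032],[0,0,np.float64(-0.0172)],100],[[-0.0122,-0.0473,0.0032],[0,0,np.float64(-0.0172)],100],[[-0.011,-0.0476,0.0032],[0,0,np.float64(-0.0172)],100]]
```

View pics/wrist11.png

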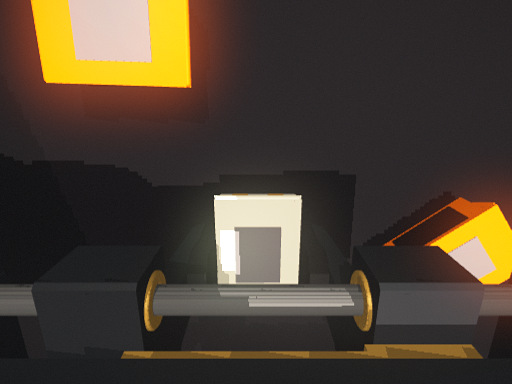

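>>> {"name": "arm_command", "arguments": {
  "targets": [
    [[0,0,-0.03],[0,0,0],0],
    [[0,0,-0.06],[0,0,0],0],
    [[0,0,-0.07],[0,0,0],0],
    [[0,0,-0.07],[0,0,0],0],
    [[0,0,-0.05],[0,0,0],0],
    [[0,0,-0.028],[0,0,0],0],
    [[-0.022,-0.044,0],[0,0,-0.017],0],
    [[-0.021,-0.044,0],[0,0,-0.017],0],
    [[-0.02,-0.045,0],[0,0,-0.017],0],
    [[-0.018,-0.045,0],[0,0,-0.018],0]
  ]
}}

```text
time: 18.17
tool_pos: [0.5653, 0.1859, 0.1741]
tool_rot: [-0.146, 3.138, -0.001]
ft_force: [-0.4, -0.7, -0.5]
gripper_width: 0.45
```

>>> {"name": "arm_command", "arguments": {
  "targets": [
    [[-0.017,-0.046,0],[0,0,-0.017],0],
    [[-0.016,-0.046,0],[0,0,-0.017],0],
    [[-0.015,-0.046,0],[0,0,-0.017],0],
    [[-0.014,-0.047,0],[0,0,-0.017],0],
    [[-0.012,-0.047,0],[0,0,-0.017],0],
    [[-0.011,-0.048,0],[0,0,-0.018],0],
    [[0,0,0],[0,0,0],0],
    [[0,0,0],[0,0,0],0],
    [[0,0,0],[0,0,0],0],
    [[0,0,0],[0,0,0],0]
  ]
}}

```text
time: 19.0
tool_pos: [0.6284, 0.0574, 0.1741]
tool_rot: [0.4, -3.116, -0.002]
ft_force: [0.6, 0.4, -0.7]
gripper_width: 0.451
```

>>> {"name": "arm_command", "arguments": {
  "targets": [
    [[0,0,0],[0,0,0],0],
    [[0,0,0],[0,0,0],0],
    [[0,0,0],[0,0,0],0],
    [[0,0,0],[0,0,0],0],
    [[0,0,0],[0,0,0],0],
    [[0,0,0],[0,0,0],0],
    [[0,0,0],[0,0,0],0],
    [[0,0,0],[0,0,0],0],
    [[0,0,0],[0,0,0],0],
    [[0,0,0],[0,0,0],0]
  ]
}}

```text
time: 19.83
tool_pos: [0.6292, 0.0555, 0.174]
tool_rot: [-0.396, 3.116, 0.0]
ft_force: [-0.3, 0.5, -1.9]
gripper_width: 0.452
```

```bash
python3 - <<'E'
from h import *
s=st();yaw();snap('wrist','wrist12.png');snap('side','side12.png')
g=cv2.imread('pics/wrist12.png');cv2.imwrite('pics/c12.png',cv2.resize(g[0:230,160:360],None,fx=3.5,fy=2.6,interpolation=cv2.INTER_CUBIC))
g=cv2.imread('pics/side12.png');cv2.imwrite('pics/c12s.png',cv2.resize(g[150:250,190:330],None,fx=5,fy=5,interpolation=cv2.INTER_CUBIC))
E
```

```text
t 19.833 pos [0.6292 0.0555 0.174 ] rot [-0.3961  3.1165  0.    ] F [-0.29  0.47 -1.92] M [ 0.15 -0.04  0.03] g 0.452
yaw of tool y 104.49 tilt z [ 1.e-04  0.e+00 -1.e+00]
```

View pics/c12.png

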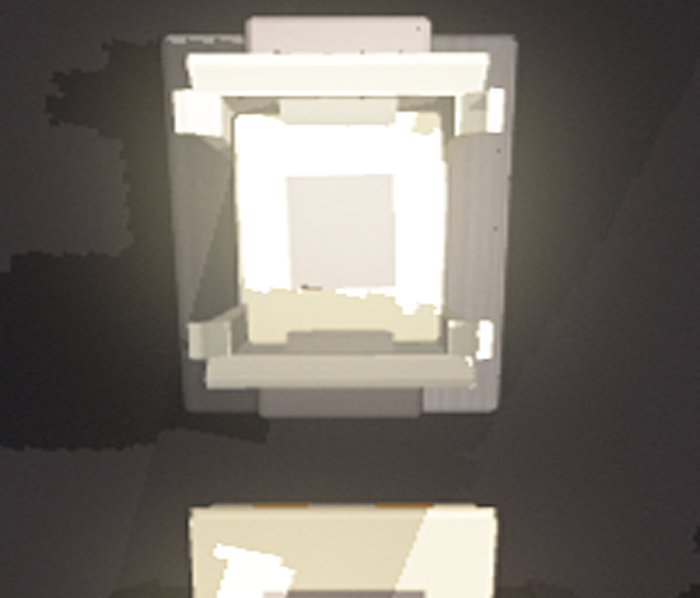

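View pics/c12s.png

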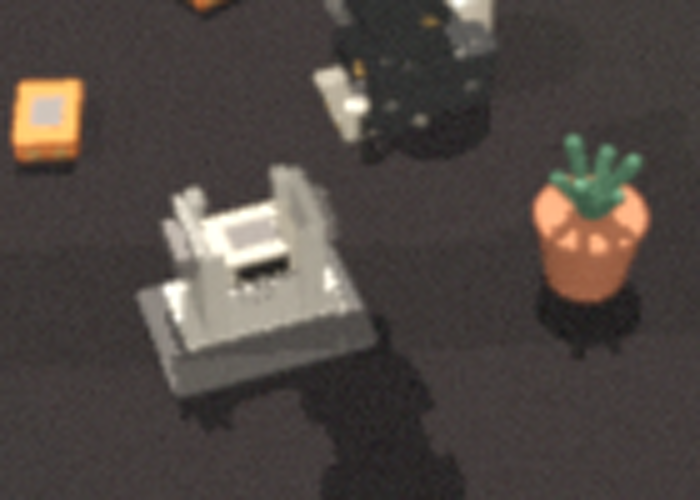

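```bash
python3 - <<'E'
from h import *
for f in ['wrist5','wrist12']:
    g=cv2.imread('pics/%s.png'%f,0)
    print(f,[list(g[190:206,c]) for c in (225,257,292)])
    print([list(g[r,206:222]) for r in (210,)],[list(g[r,294:308]) for r in (210,)])
E
python3 - <<'E'
from h import *
g=[cv2.imread('pics/%s.png'%f)[185:235,200:315] for f in ('wrist5','wrist12')]
cv2.imwrite('pics/c13.png',cv2.resize(np.vstack(g),None,fx=6,fy=6,interpolation=cv2.INTER_NEAREST))
E
```

```text
wrist5 [[np.uint8(83), np.uint8(85), np.uint8(82), np.uint8(84), np.uint8(87), np.uint8(85), np.uint8(88), np.uint8(82), np.uint8(147), np.uint8(186), np.uint8(193), np.uint8(218), np.uint8(233), np.uint8(240), np.uint8(240), np.uint8(236)], [np.uint8(88), np.uint8(90), np.uint8(89), np.uint8(92), np.uint8(91), np.uint8(91), np.uint8(89), np.uint8(112), np.uint8(165), np.uint8(182), np.uint8(200), np.uint8(229), np.uint8(238), np.uint8(242), np.uint8(239), np.uint8(236)], [np.uint8(84), np.uint8(85), np.uint8(88), np.uint8(89), np.uint8(89), np.uint8(87), np.uint8(80), np.uint8(181), np.uint8(230), np.uint8(237), np.uint8(250), np.uint8(253), np.uint8(254), np.uint8(253), np.uint8(251), np.uint8(251)]]
[[np.uint8(88), np.uint8(86), np.uint8(88), np.uint8(89), np.uint8(87), np.uint8(88), np.uint8(96), np.uint8(239), np.uint8(239), np.uint8(235), np.uint8(235), np.uint8(235), np.uint8(236), np.uint8(236), np.uint8(236), np.uint8(235)]] [[np.uint8(251), np.uint8(251), np.uint8(251), np.uint8(251), np.uint8(251), np.uint8(253), np.uint8(254), np.uint8(179), np.uint8(91), np.uint8(89), np
[... 519 characters left out ...]
16), np.uint8(217)], [np.uint8(68), np.uint8(69), np.uint8(63), np.uint8(99), np.uint8(172), np.uint8(218), np.uint8(239), np.uint8(250), np.uint8(251), np.uint8(246), np.uint8(241), np.uint8(242), np.uint8(242), np.uint8(242), np.uint8(242), np.uint8(243)]]
[[np.uint8(71), np.uint8(73), np.uint8(73), np.uint8(77), np.uint8(74), np.uint8(77), np.uint8(75), np.uint8(70), np.uint8(132), np.uint8(214), np.uint8(218), np.uint8(215), np.uint8(214), np.uint8(216), np.uint8(215), np.uint8(213)]] [[np.uint8(242), np.uint8(242), np.uint8(242), np.uint8(243), np.uint8(242), np.uint8(244), np.uint8(250), np.uint8(170), np.uint8(78), np.uint8(69), np.uint8(72), np.uint8(69), np.uint8(72), np.uint8(71)]]
```

View pics/c13.png

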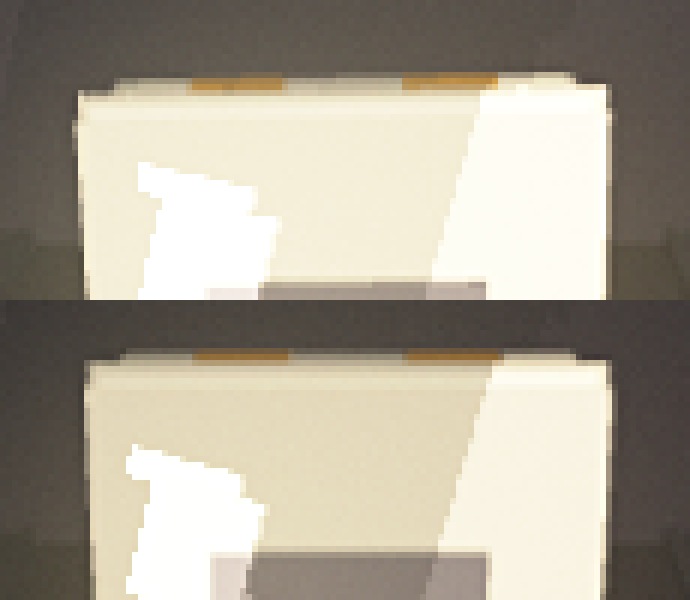

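>>> {"name": "arm_command", "arguments": {
  "targets": [
    [[0.02,0,0],[0,0,-0.003],0],
    [[0.035,0,0],[0,0,0],0],
    [[0.04,0,0],[0,0,0],0],
    [[0.035,0,0],[0,0,0],0],
    [[0.026,-0.001,0],[0,0,0],0],
    [[0,0,0.01],[0,0,0],0],
    [[0,0,0.025],[0,0,0],0],
    [[0,0,0.03],[0,0,0],0],
    [[0,0,0.015],[0,0,0],0],
    [[0,0,0],[0,0,0],0]
  ]
}}

```text
time: 20.77
tool_pos: [0.5535, 0.0353, 0.1317]
tool_rot: [0.403, -3.113, -0.0]
ft_force: [-0.1, -0.6, -1.6]
gripper_width: 0.454
```

>>> {"name": "arm_command", "arguments": {
  "targets": [
    [[0,0,0.004],[0,0,0],0],
    [[0,0,0.008],[0,0,0],0],
    [[0,0,0.01],[0,0,0],0],
    [[0,0,0.01],[0,0,0],0],
    [[0,0,0.01],[0,0,0],0],
    [[0,0,0.008],[0,0,0],0],
    [[0,0,0.005],[0,0,0],0],
    [[0,0,0.003],[0,0,0],0],
    [[0,0,0],[0,0,0],0],
    [[0,0,0],[0,0,0],0]
  ]
}}

```text
time: 21.6
tool_pos: [0.5539, 0.0353, 0.105]
tool_rot: [-0.404, 3.115, 0.0]
ft_force: [-0.6, 0.7, -1.0]
gripper_width: 0.456
```

```bash
python3 - <<'E'
from h import *
s=st();yaw();snap('wrist','wrist14.png')
w=cv2.imread('pics/wrist14.png')[130:290,150:370]
cv2.imwrite('pics/c14.png',cv2.resize(w,None,fx=3.5,fy=3.5,interpolation=cv2.INTER_CUBIC))
E
```

```text
t 21.6 pos [0.5539 0.0353 0.105 ] rot [-4.0360e-01  3.1154e+00  1.0000e-04] F [-0.59  0.65 -0.99] M [ 0.12 -0.06  0.01] g 0.456
yaw of tool y 104.76 tilt z [ 2.e-04  1.e-04 -1.e+00]
```

View pics/c14.png

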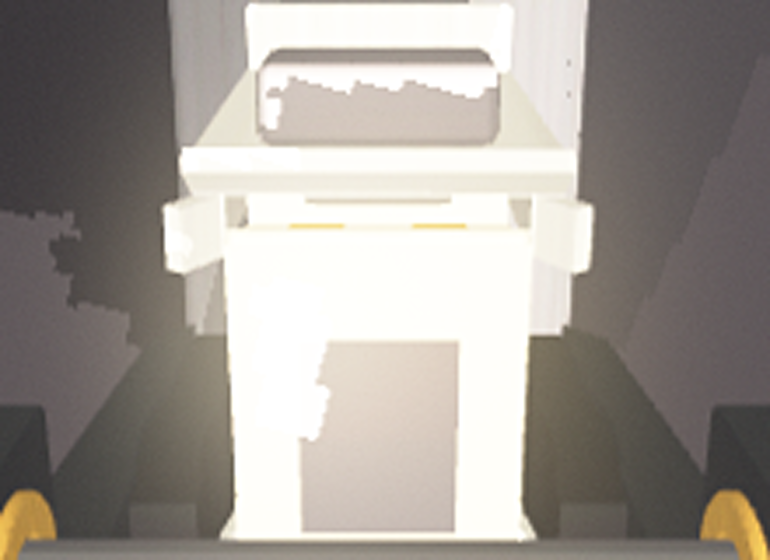

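>>> {"name": "arm_command", "arguments": {
  "targets": [
    [[0,0,0.002],[0,0,0],0],
    [[0,0,0.002],[0,0,0],0],
    [[0,0,0.002],[0,0,0],0],
    [[0,0,0.002],[0,0,0],0],
    [[0,0,0.002],[0,0,0],0],
    [[0,0,0.002],[0,0,0],0],
    [[0,0,0.002],[0,0,0],0],
    [[0,0,0.002],[0,0,0],0],
    [[0,0,0.002],[0,0,0],0],
    [[0,0,0],[0,0,0],0]
  ]
}}

```text
time: 22.48
tool_pos: [0.5539, 0.0352, 0.0961]
tool_rot: [-0.404, 3.115, -0.0]
ft_force: [-1.4, 0.2, 3.9]
gripper_width: 0.453
```

>>> {"name": "arm_command", "arguments": {
  "targets": [
    [[0,0,0.002],[0,0,0],0],
    [[0,0,0.002],[0,0,0],0],
    [[0,0,0.002],[0,0,0],0],
    [[0,0,0.002],[0,0,0],0],
    [[0,0,0.002],[0,0,0],0],
    [[0,0,0.002],[0,0,0],0],
    [[0,0,0.002],[0,0,0],0],
    [[0,0,0.002],[0,0,0],0],
    [[0,0,0],[0,0,0],0],
    [[0,0,0],[0,0,0],0]
  ]
}}

```text
time: 23.32
tool_pos: [0.5538, 0.0353, 0.0884]
tool_rot: [-0.404, 3.115, -0.0]
ft_force: [-2.1, -1.2, 8.8]
gripper_width: 0.451
```

>>> {"name": "arm_command", "arguments": {
  "targets": [
    [[0,0,0.001],[0,0,0],0],
    [[0,0,0.001],[0,0,0],0],
    [[0,0,0.001],[0,0,0],0],
    [[0,0,0.001],[0,0,0],0],
    [[0,0,0.001],[0,0,0],0],
    [[0,0,0.001],[0,0,0],0],
    [[0,0,0.001],[0,0,0],0],
    [[0,0,0.001],[0,0,0],0],
    [[0,0,0],[0,0,0],0],
    [[0,0,0],[0,0,0],0]
  ]
}}

```text
time: 24.15
tool_pos: [0.5539, 0.0353, 0.0848]
tool_rot: [-0.404, 3.115, -0.001]
ft_force: [-3.9, -1.3, 13.3]
gripper_width: 0.452
```

>>> {"name": "arm_command", "arguments": {
  "targets": [
    [[0,0,0.001],[0,0,0],0],
    [[0,0,0.001],[0,0,0],0],
    [[0,0,0.001],[0,0,0],0],
    [[0,0,0],[0,0,0],0],
    [[0,0,0],[0,0,0],0],
    [[0,0,0],[0,0,0],0],
    [[0,0,0],[0,0,0],0],
    [[0,0,0],[0,0,0],0],
    [[0,0,0],[0,0,0],0],
    [[0,0,0],[0,0,0],0]
  ]
}}

```text
time: 24.98
tool_pos: [0.5539, 0.0352, 0.0829]
tool_rot: [-0.404, 3.115, -0.0]
ft_force: [-1.9, -1.4, 9.2]
gripper_width: 0.451
```

>>> {"name": "arm_command", "arguments": {
  "targets": [
    [[0,0,0.001],[0,0,0],0],
    [[0,0,0.001],[0,0,0],0],
    [[0,0,0.001],[0,0,0],0],
    [[0,0,0],[0,0,0],0],
    [[0,0,0],[0,0,0],0],
    [[0,0,0],[0,0,0],0],
    [[0,0,0],[0,0,0],0],
    [[0,0,0],[0,0,0],0],
    [[0,0,0],[0,0,0],0],
    [[0,0,0],[0,0,0],0]
  ]
}}

```text
time: 25.82
tool_pos: [0.5539, 0.0352, 0.0808]
tool_rot: [-0.403, 3.116, 0.0]
ft_force: [-1.3, -0.4, 0.5]
gripper_width: 0.453
```

>>> {"name": "arm_command", "arguments": {
  "targets": [
    [[0,0,0.001],[0,0,0],0],
    [[0,0,0.001],[0,0,0],0],
    [[0,0,0],[0,0,0],0],
    [[0,0,0],[0,0,0],0],
    [[0,0,0],[0,0,0],0],
    [[0,0,0],[0,0,0],0],
    [[0,0,0],[0,0,0],0],
    [[0,0,0],[0,0,0],0],
    [[0,0,0],[0,0,0],0],
    [[0,0,0],[0,0,0],0]
  ]
}}

```text
time: 26.65
tool_pos: [0.5538, 0.0352, 0.0796]
tool_rot: [0.403, -3.115, -0.0]
ft_force: [2.4, 0.4, -12.1]
gripper_width: 0.451
```

>>> {"name": "arm_command", "arguments": {
  "targets": [
    [[0,0,0.001],[0,0,0],0],
    [[0,0,0],[0,0,0],0],
    [[0,0,0],[0,0,0],0],
    [[0,0,0],[0,0,0],0],
    [[0,0,0],[0,0,0],0],
    [[0,0,0],[0,0,0],0],
    [[0,0,0],[0,0,0],0],
    [[0,0,0],[0,0,0],0],
    [[0,0,0],[0,0,0],0],
    [[0,0,0],[0,0,0],0]
  ]
}}

```text
time: 27.48
tool_pos: [0.5538, 0.0352, 0.0795]
tool_rot: [0.404, -3.116, 0.0]
ft_force: [0.9, 0.2, -7.8]
gripper_width: 0.456
```

```bash
python3 - <<'E'
from h import *
s=st();yaw();snap('wrist','wrist15.png')
w=cv2.imread('pics/wrist15.png')[130:290,150:370]
cv2.imwrite('pics/c15.png',cv2.resize(w,None,fx=3.5,fy=3.5,interpolation=cv2.INTER_CUBIC))
E
```

```text
t 27.483 pos [0.5538 0.0352 0.0795] rot [ 4.0360e-01 -3.1155e+00  1.0000e-04] F [ 0.94  0.17 -7.78] M [ 0.29 -0.4  -0.02] g 0.456
yaw of tool y 104.76 tilt z [-0.e+00 -1.e-04 -1.e+00]
```

View pics/c15.png

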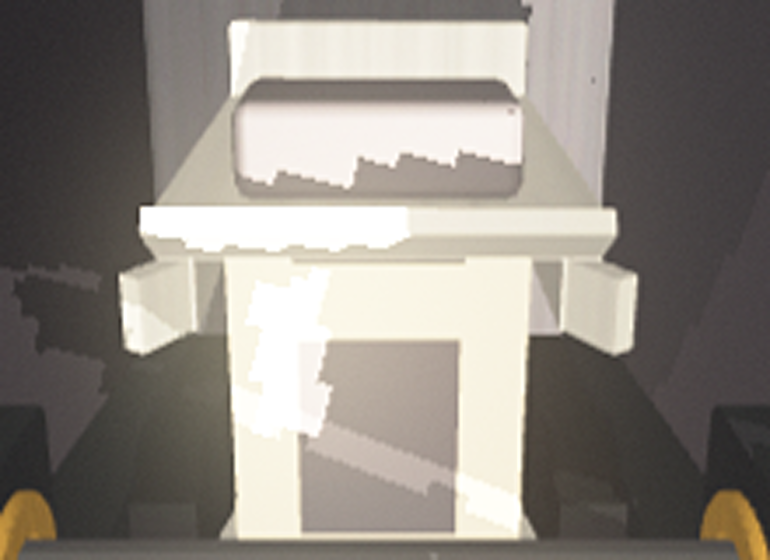

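>>> {"name": "arm_command", "arguments": {
  "targets": [
    [[0,0,0.001],[0,0,0],0],
    [[0,0,0],[0,0,0],0],
    [[0,0,0],[0,0,0],0],
    [[0,0,0],[0,0,0],0],
    [[0,0,0],[0,0,0],0],
    [[0,0,0],[0,0,0],0],
    [[0,0,0],[0,0,0],0],
    [[0,0,0],[0,0,0],0],
    [[0,0,0],[0,0,0],0],
    [[0,0,0],[0,0,0],0]
  ]
}}

```text
time: 28.37
tool_pos: [0.5538, 0.0353, 0.0792]
tool_rot: [-0.404, 3.115, -0.0]
ft_force: [-1.5, -1.5, 5.1]
gripper_width: 0.455
```

>>> {"name": "arm_command", "arguments": {
  "targets": [
    [[0,0,0],[0,0,0],80],
    [[0,0,0],[0,0,0],80],
    [[0,0,0],[0,0,0],80],
    [[0,0,0],[0,0,0],80],
    [[0,0,0],[0,0,0],80],
    [[0,0,0],[0,0,0],80],
    [[0,0,-0.02],[0,0,0],80],
    [[0,0,-0.04],[0,0,0],80],
    [[0,0,-0.06],[0,0,0],80],
    [[0,0,-0.05],[0,0,0],80]
  ]
}}

```text
time: 29.2
tool_pos: [0.5536, 0.0355, 0.1658]
tool_rot: [0.404, -3.115, -0.001]
ft_force: [0.3, -0.4, -0.1]
gripper_width: 0.801
```

>>> {"name": "arm_command", "arguments": {
  "targets": [
    [[-0.03,0,-0.03],[0,0,0],80],
    [[-0.04,0,0],[0,0,0],80],
    [[-0.04,0,0],[0,0,0],80],
    [[-0.03,0,0],[0,0,0],80],
    [[-0.01,0,0],[0,0,0],80],
    [[0,0,0],[0,0,0],80],
    [[0,0,0],[0,0,0],80],
    [[0,0,0],[0,0,0],80],
    [[0,0,0],[0,0,0],80],
    [[0,0,0],[0,0,0],80]
  ]
}}

```text
time: 30.03
tool_pos: [0.6257, 0.054, 0.179]
tool_rot: [0.404, -3.115, 0.001]
ft_force: [-0.5, -0.1, -0.3]
gripper_width: 0.799
```

```bash
python3 - <<'E'
from h import *
s=st();yaw()
for n in ['wrist','side','scene']: snap(n,n+'16.png')
g=cv2.imread('pics/wrist16.png');cv2.imwrite('pics/c16.png',cv2.resize(g[0:200,150:370],None,fx=3.5,fy=3,interpolation=cv2.INTER_CUBIC))
a=cv2.imread('pics/side16.png')[160:240,200:280];b=cv2.imread('pics/scene16.png')[165:245,215:295]
f=lambda i:cv2.resize(i,(390,390),interpolation=cv2.INTER_CUBIC)
cv2.imwrite('pics/c16s.png',np.hstack([f(a),f(b)]))
E
```

```text
t 30.033 pos [0.6257 0.054  0.179 ] rot [ 4.0380e-01 -3.1149e+00  7.0000e-04] F [-0.46 -0.11 -0.27] M [ 0.18 -0.07 -0.03] g 0.799
yaw of tool y 104.77 tilt z [-6.e-04 -5.e-04 -1.e+00]
```

View pics/c16.png

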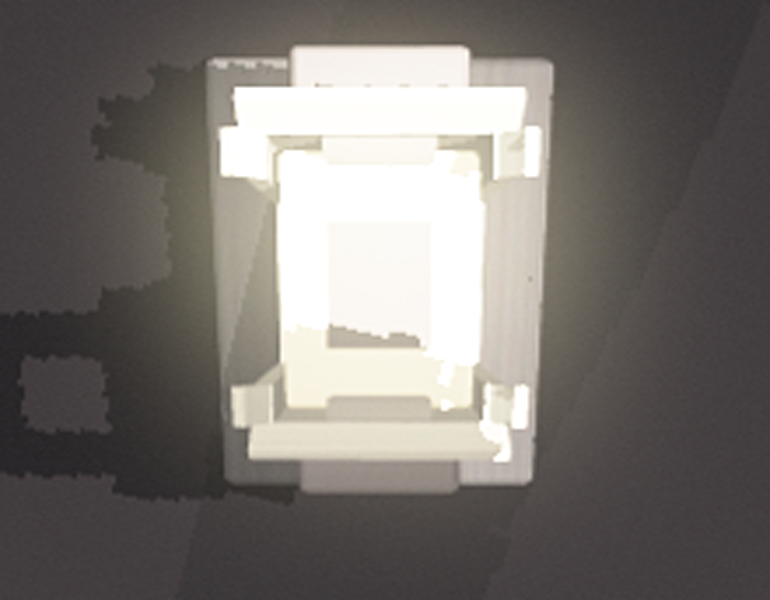

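View pics/c16s.png

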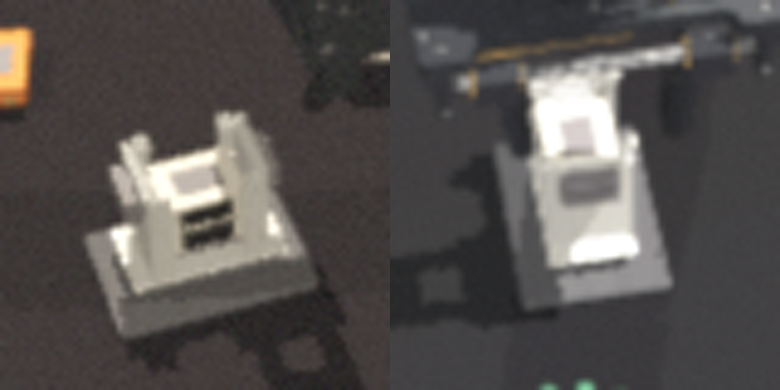

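View pics/scene16.png

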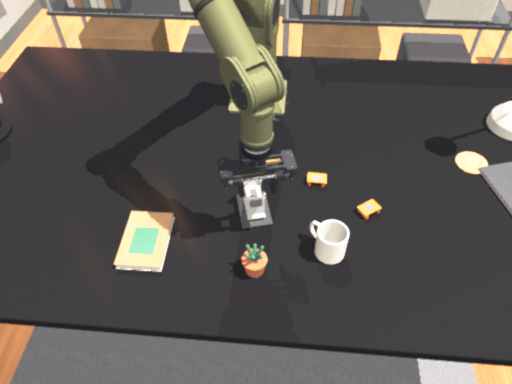

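```bash
python3 -c "
from h import *
print(env.finish_job());st()"
```

```text
the job is handed in; nothing more can be done
None
the job is handed in; nothing more can be done
```

Both white packs are loaded in the charging rack. I pushed each one straight down, stopped once I felt it snap in, then let go. The job was handed in at about 30 s.

- **Force, first pack:** the push peaked at about 12 N, dropped below zero as the lips closed, then came back to about 5 N. All readings are taken at the end of a move, so short peaks in between would not show.
- **Force, second pack:** the push peaked at about 14 N and came back to about 6 N. In between it reached about −11 N as the lips pulled the pack down, more than the "near 0" in the description. I finished that press in 0.5 mm steps, and no reading suggested that it hit the hard stop.
- **Final pictures:** the wrist view shows both lips over the top pack, which looks level. The side view shows the two packs stacked. The gripper is open and clear above the desk. The mug, paperback, succulent and orange look-alikes were not moved.

One possible flaw: the insertions showed small sideways forces of up to about 4 N, so the packs may have been off centre by up to about 1 mm.

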